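# Fill the tin row and close it with the bookend

### The job

Stand the two loose rectangular tins on the small rack beside the one already there, upright and square with their backs at the rear rail, so that all three make one row under the upper board between the end stop and the sliding bookend. Then slide the bookend along by its black tab until the row is tight, pressing the tins firmly against each other and the end stop without crushing them, and let go. Do not disturb the spray can, mug, bush or carton.

Things in the scene. Friction and masses are not known exactly. Their poses are not given: they have to be found in the camera images.
- rack: Plywood rack fixed on the bench, open at the front, no lip. Origin: on the bench below the middle of the row; x points to the rear (away from the robot), y left along the row, z up. Shelf floor is 50 mm above the origin, x -45 to +50, y -200 to +200 mm. End panels 16 mm thick at y +-191 mm, x -13 to +50 mm. A tin with its back at the rail has its centre at rack x 0 to +1 mm.
- rack_rail (a point): Middle of the top front edge of the low steel rear rail (8 mm thick, along the whole row): rack (+34, 0, 80) mm. Its front face at rack x +34 mm is what the tins' backs stand against. Axes as the rack.
- rack_board (a point): Middle of the lower front edge of the upper board: rack (-13, 0, 220) mm. The board covers rack x -13 to +50, y -200 to +200, z 220 to 236 mm (small stock on it up to z 270), so a gripper pointing straight down cannot reach the row; it must lean, coming in from the front. Axes as the rack.
- stop: Fixed steel end stop at the left end of the row: upright plate 8 mm thick, 60 mm deep, 85 mm high. Origin: on the shelf floor, middle of its pressing face, which looks to rack -y; at rack (0, +150, 50) mm. Axes as the rack.
- bookend (a joint): Sliding steel bookend at the right end of the row: upright plate 8 mm thick, 56 deep, 80 high, light friction, stays where left. Value in m, 0 to 0.20, grows towards the end stop; its pressing face (looking to rack +y) is at rack y = -160 mm + value. Space between stop and bookend: 310 mm minus the value; three tins take 138 mm.
- bookend_grip (a point): Top centre of the bookend's upright black tab in front of the shelf, to pinch from above or push: 18 mm (rack x) by 22 mm (rack y), 60 mm high, top 124 mm above the bench; at rack x -88 mm, 6 mm to the -y side of the pressing face. A bar joins tab and plate 65 to 79 mm above the bench. Axes as the rack.
- tin_a: Rectangular plain metal tin already standing on the rack near the end stop, not quite touching it. 66 mm (its x) by 46 mm (its y) by 120 mm high, with a black cap 26 mm across and 15 mm high in the middle of the top. Mass about 0.25 kg. Origin: centre of its underside, z up.
- tin_b: Identical loose tin standing on the bench in front of the rack, to the left. 66 (x) by 46 (y) by 120 mm high, cap to 135 mm. Origin: centre of its underside, z up. On the rack its x must lie along the rack's x, either way round.
- tin_c: Identical loose tin standing on the bench to the right. Size and axes as tin_b.
- spray_can: Bystander: grey round spray can, 54 mm across, 180 mm high, on the right. Origin: centre of its underside.
- mug: Bystander: red mug, 80 mm across, 90 mm high, on the left. Origin: centre of its underside.
- bush: Bystander: dark steel pipe bush, 72 mm across, 60 mm high, standing in front of the rack between the loose tins. Origin: centre of its underside.
- carton: Bystander: blue carton 100 x 70 x 60 mm, on the left. Origin: centre of its underside.
Not all that is in view belongs to the job. What is shaped like the tin_a but red or turquoise is not meant. Leave any green look-alike of the tin_c alone.

How it is judged:
By the outcome, as a careful person would: the job done as asked, in the order asked, and still so for the second after the job is handed in, with the robot touching nothing.
It also fails if it takes over 72 s, if anything falls off the work surface, if the arm or the gripper's body presses on something with over 40 N, if the wrist force passes 120 N, or if a joint passes its speed limit or range.

### The arm

A 6-joint arm with a two-finger parallel gripper is mounted at the origin on the work surface. World frame = base frame: x ahead of the robot, y to its left, z up, the work surface at z = 0. Lengths are in mm, angles in rad, forces in N, time in s.
With the tool pointing down it reaches from about 300 to 775 mm from the base axis. Payload 14.6 kg.
Tool frame: the origin (TCP) lies at the very end of the fingers, on their centre line; the grasp point (between the pads) lies 19 mm behind it; z points along the fingers, y is the line along which they close (so a half turn about z gives the same grasp; the last joint's range is limited). The gripper opens to 94 mm and grips with 3 to 60 N. Pads are 16 mm wide; open, the fingers measure 119 mm over their backs; the gripper's body (75 mm by 177 mm) begins 78 mm behind the grasp point.
Start: joints at [1.177, 0.3, 1.521, -0, 1.321, -0.067], TCP at [176.555, 520.882, 205.446] pointing down, gripper open.
Joint ranges: [-3.03, 3.03], [-0.79, 2.21], [0.23, 2.52], [-1.04, 4.18], [0, 3.07], [-2.55, 2.55]. Speed limits (rad/s): [2.22, 2.22, 2.57, 3.14, 3.14, 3.14].

### API

Orientations are given as [roll, pitch, yaw] about the fixed x, y, z axes, in that order (R = Rz(yaw) Ry(pitch) Rx(roll)).
In Python, from cell import manip gives the robot as it stands.
- The arm moves only by the tool servo_tool, never from a script. Its argument "rows" is a list of rows, each a list of 7 numbers: the turn, a rotation vector about the world's x, y, z in degrees, then the shift along the world's x, y, z in mm, then the closure, from 0 (fully open) to 1 (shut). In form: [[rx, ry, rz, dx, dy, dz, fingers], ...]. A call has 1 to 20 rows; each row shifts and turns the commanded pose from where the row before left it; what a row does not reach is not made up. A row lasts 1/8 s, in which the tool goes at most 62.5 mm and 10.7 degrees, less where a joint would pass 70% of its speed; a pose out of reach is approached as far as the arm can. A call with a gripper value outside its range is refused whole. The fingers move at their own pace and stop on an object; "grip_force" is the grip in N (left out, the last holds). Time passes only in rows, so rows that do not move let the fingers close. It gives the time, the measured TCP pose, the force, the opening and the grip force at its end, in the units of the state.
- manip.read_state(): the state, without advancing time (a new reading comes with each control period).
- manip.camera(name): name is "scene" or "top" or "wrist"; returns the picture (480x640x3 uint8, red, green, blue); there is no depth.
- manip.camera_info(name): a dict with "fx", "fy", "cx", "cy" (pixels), "D" ([k1, k2, p1, p2, k3] as OpenCV has them; the pictures are not rectified), "position" and "rotation" of the camera in the world; the wrist camera has in their place "T_tool_cam" (4x4, takes a point from camera to tool coordinates, whose origin is the TCP and whose axes are the flange's). Camera axes: x right, y down, z forward; pixel columns grow to the right and rows downward; lengths in mm; the calibration is good to about 2 mm. A picture is of the moment at which its call begins: read the wrist's pose just before it. camera_info takes no time and is no camera call.
- manip.sign_off(): hands the job in; it is judged then, once.
The state is a dict: "clock": time; "joints": joint angles; "qd": joint speeds; "effort": joint torques, N m; "eef_pos": TCP position; "eef_rot": TCP orientation; "wrist_force": force on the tool from outside, world axes, zero at the start; "moment": the same for the moment, N m; "finger_gap": finger opening in mm; "finger_force": force on a finger pad.
Only numpy, scipy, OpenCV 4.12 (cv2) and the standard library are available. Lean on these libraries where they do the work, as an engineer would, in place of code of your own. Each camera call takes 0.05 s, during which the arm holds its last target. There are 200 camera calls.

## Working session

There is one attempt and no reset: what is moved stays moved. The work goes in short steps, Python scripts to look and compute and a tool call to move; the robot and the scene stay as the last step left them, time stands still between calls to the robot, and variables do not carry over. Pictures are saved under pics/ and viewed, at most 10 in all, crops included, and the job is handed in when it is done.

Besides the shell and the picture viewer there is one more tool, called by a JSON object that holds its "name" and its "arguments", one argument or row to a line. servo_tool: Moves the arm, as the interface text tells. Its arguments: {"type":"object","properties":{"rows":{"type":"array","items":{"type":"array","items":{"type":"number"}}},"grip_force":{"type":"number"}},"required":["rows"]}

```bash
ls; mkdir -p pics
python3 - <<'E'
from cell import manip
import cv2,json
for n in("scene","top"):
    cv2.imwrite(f"pics/{n}0.png",manip.camera(n)[:,:,::-1]); print(n,manip.camera_info(n))
print(manip.camera_info("wrist"));print(manip.read_state())
E
```

```text
pics
scene {'fx': 510.29676160492403, 'fy': 510.29676160492403, 'cx': 327.6523044797218, 'cy': 232.0682938400809, 'D': array([-0.02695626,  0.        ,  0.        ,  0.        ,  0.        ]), 'position': array([1510.2931612 , -189.74147868, 1238.49279705]), 'rotation': array([-2.40015358e+00, -2.15008052e-03,  1.33312758e+00])}
top {'fx': 463.45906213403083, 'fy': 463.45906213403083, 'cx': 319.6485786862397, 'cy': 244.66399213991514, 'D': array([-0.00747013,  0.        ,  0.        ,  0.        ,  0.        ]), 'position': array([ 327.27570142,   49.61523742, 1189.77161531]), 'rotation': array([-2.92283859, -0.00646698, -1.59713741])}
{'fx': 383.42600181623885, 'fy': 383.42600181623885, 'cx': 318.22400321788194, 'cy': 233.92711674161893, 'D': array([-0.06895019,  0.        ,  0.        ,  0.        ,  0.        ]), 'T_tool_cam': array([[ 1.02240653e-03, -9.62034094e-01, -2.72927385e-01,
         7.97262516e+01],
       [ 9.99998195e-01,  1.42059676e-03, -1.26135323e-03,
        -2.16332723e-01],
       [ 1.60118457e-03, -2.72925603e-01,  9.62033810e-01,
        -1.80212026e+02],
       [ 0.00000000e+00,  0.00000000e+00,  0.00000000e+00,
         1.00000000e+00]])}
{'clock': 0.1, 'joints': array([ 1.17740714e+00,  3.00431584e-01,  1.52151788e+00, -1.82690462e-05,
        1.32068691e+00, -6.65905059e-02]), 'qd': array([-0.00054016, -0.00062856, -0.0023596 ,  0.00082776,  0.00164092,
       -0.00084303]), 'effort': array([ 1.13553047e-03, -5.32647622e+01, -3.53288519e+01,  7.10049947e-02,
        2.33635266e-02, -5.05634284e-05]), 'eef_pos': array([176.47000614, 520.67493038, 204.93473706]), 'eef_rot': array([-3.14055007e+00, -5.17936773e-05,  2.81479847e+00]), 'wrist_force': array([ 0.58279801,  0.24788579, -0.25717076]), 'moment': array([-0.05228197,  0.01568178,  0.05558327]), 'finger_force': 0.0, 'finger_gap': 94.11438217984929}
```

View pics/scene0.png

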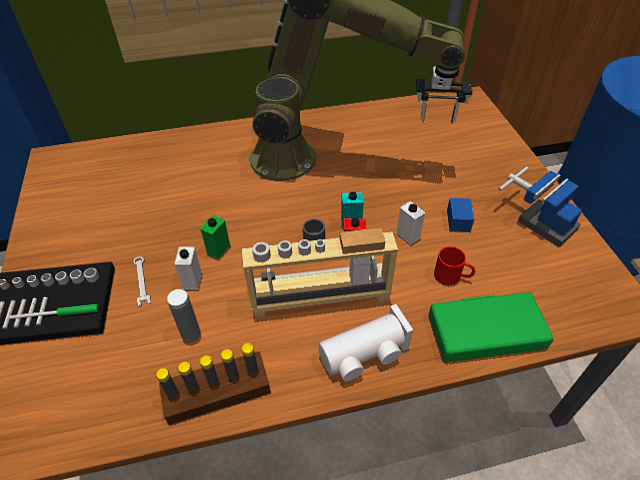

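View pics/top0.png

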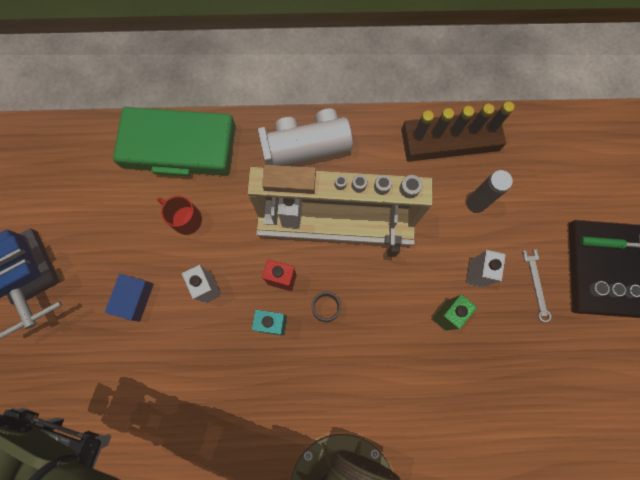

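The top view shows tin_b at about (198,282), tin_c at (490,267), the red decoy at (279,274), turquoise at (268,322), green at (460,312), the bush at (326,306) and the rack at x 250–432, y 170–243. The black bookend tab is near (393,247).

```bash
cat > h.py <<'E'
from cell import manip
import cv2, numpy as np
from scipy.spatial.transform import Rotation as Ro
def cam(n):
    i=manip.camera_info(n); K=np.array([[i['fx'],0,i['cx']],[0,i['fy'],i['cy']],[0,0,1]])
    if n=='wrist':
        s=manip.read_state(); T=np.eye(4);T[:3,:3]=Ro.from_euler('xyz',s['eef_rot']).as_matrix();T[:3,3]=s['eef_pos']
        T=T@i['T_tool_cam']; return K,i['D'],T[:3,:3],T[:3,3]
    return K,i['D'],Ro.from_euler('xyz',i['rotation']).as_matrix(),i['position']
def rays(c,uv):
    K,D,R,p=c; q=cv2.undistortPoints(np.array(uv,float).reshape(-1,1,2),K,D).reshape(-1,2)
    return np.c_[q,np.ones(len(q))]@R.T
def onz(c,uv,z):
    d=rays(c,uv); return c[3]+d*((z-c[3][2])/d[:,2])[:,None]
def proj(c,X):
    K,D,R,p=c; return cv2.projectPoints((np.array(X,float).reshape(-1,3)-p)@R,np.zeros(3),np.zeros(3),K,D)[0].reshape(-1,2)
E
python3 - <<'E'
from h import *
t=cv2.imread('pics/top0.png')
m=np.zeros((600,800,3),np.uint8)
m[:300,:400]=cv2.resize(t[255:315,165:245],None,fx=5,fy=5,interpolation=2)
m[:300,400:]=cv2.resize(t[240:300,460:540],None,fx=5,fy=5,interpolation=2)
m[300:,:]=cv2.resize(t[165:265,240:440],(800,300+100))[50:350] if 0 else cv2.resize(t[180:255,240:440],(800,300),interpolation=2)
cv2.imwrite('pics/mont.png',m)
c=cam('top')
for n,uv,z in [('b',(198,282),135),('c',(495,265),135),('red',(278,271),135),('turq',(267,322),135),('green',(461,311),135),('bush',(326,306),60),('floorL',(258,238),50),('floorR',(414,243),50),('tab',(393,247),124)]: print(n,onz(c,[uv],z).round(0))
E
```

```text
b [[481. 317. 135.]]
c [[ 503. -368.  135.]]
red [[502. 134. 135.]]
turq [[386. 160. 135.]]
green [[ 400. -280.  135.]]
bush [[425.  24.  60.]]
floorL [[601. 191.  50.]]
floorR [[ 579. -203.   50.]]
tab [[ 554. -136.  124.]]
```

View pics/mont.png

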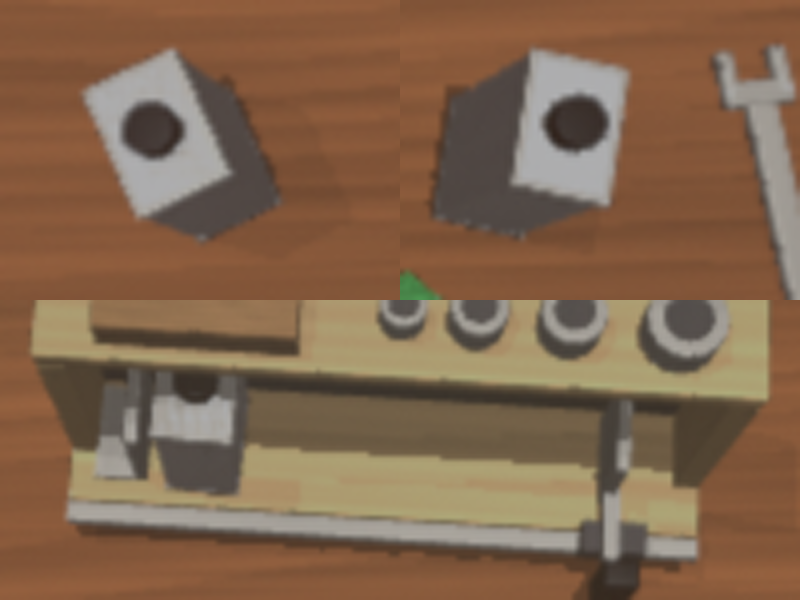

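The crops show tin_b's top corners at about (83,95), (176,50), (232,173) and (138,216), with tin_c turned the other way. Tin_a stands just right of the stop and the bookend is at the right end. I'll crop the rack as the scene camera sees it and find the tin top faces by mask.

Run:
```python
from h import *
s=cv2.imread('pics/scene0.png'); t=cv2.imread('pics/top0.png')
m=np.zeros((600,800,3),np.uint8)
m[:320]=cv2.resize(s[228:324,232:412],(750,400),interpolation=2)[:320,:750].__class__ and cv2.resize(cv2.resize(s[228:324,232:412],(600,320),interpolation=2),(800,320)) if 0 else 0
a=cv2.resize(s[228:320,232:412],(680,348),interpolation=2); b=cv2.resize(t[165:250,240:440],(592,252),interpolation=2)
m[:348,:680]=a; m[348:,:592]=b
cv2.imwrite('pics/rk.png',m)
c=cam('top')
hsv=cv2.cvtColor(t,cv2.COLOR_BGR2HSV)
for n,(x0,y0,x1,y1) in {'b':(165,255,230,310),'c':(465,240,530,300),'green':(430,285,490,340),'red':(255,250,305,300)}.items():
    q=cv2.resize(t[y0:y1,x0:x1],None,fx=4,fy=4,interpolation=2); h=cv2.cvtColor(q,cv2.COLOR_BGR2HSV)
    if n in'bc': k=(h[...,1]<60)&(h[...,2]>125)
    elif n=='green': k=(h[...,0]>40)&(h[...,0]<80)&(h[...,2]>120)
    else: k=((h[...,0]<8)|(h[...,0]>172))&(h[...,1]>170)&(h[...,2]>140)
    cs,_=cv2.findContours(k.astype(np.uint8),0,1); cn=max(cs,key=cv2.contourArea)
    P=(cn.reshape(-1,2)+.5)/4-.5+[x0,y0]
    W=onz(c,P,120)[:,:2].astype(np.float32)
    r=cv2.minAreaRect(W); print(n,r, cv2.boxPoints(r).round(0).tolist())
```

```text
b ((485.4553527832031, 326.2362060546875), (67.6675033569336, 47.650115966796875), 25.344547271728516) [[445.0, 333.0], [465.0, 290.0], [526.0, 319.0], [506.0, 362.0]]
c ((505.697509765625, -370.9481201171875), (47.44765090942383, 67.96548461914062), 76.28802490234375) [[467.0, -386.0], [533.0, -402.0], [544.0, -356.0], [478.0, -340.0]]
green ((400.59991455078125, -282.17291259765625), (45.034934997558594, 65.2501220703125), 47.553314208984375) [[361.0, -277.0], [409.0, -321.0], [440.0, -288.0], [392.0, -244.0]]
red ((501.9242858886719, 136.10296630859375), (65.7520980834961, 44.859832763671875), 72.84378051757812) [[471.0, 111.0], [514.0, 98.0], [533.0, 161.0], [490.0, 174.0]]
```

View pics/rk.png

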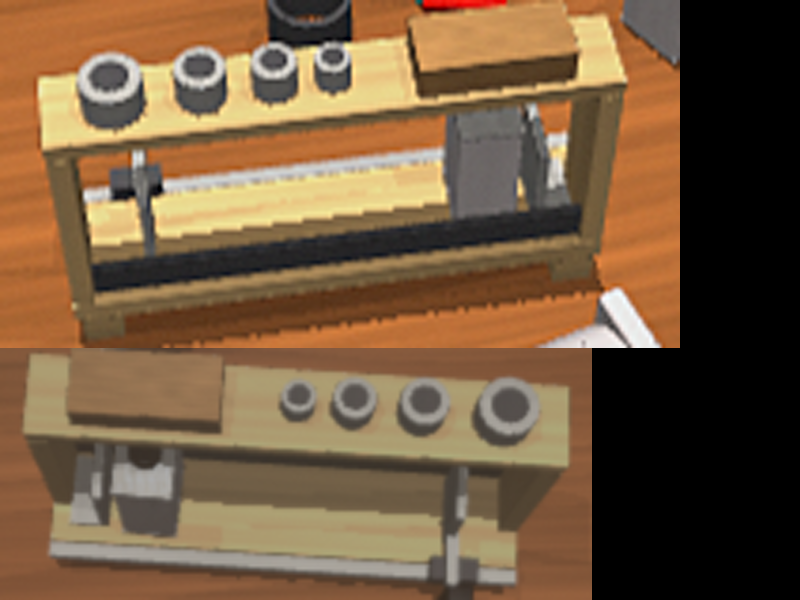

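The scene crop shows the rack's board corners near (45,148), (626,85), (40,80) and (612,17). The top crop shows its rear, lower-front and floor edges. I'll fit the rack's x, y and yaw from these corners.

Run:
```python
from h import *
from scipy.optimize import least_squares
ct,cs=cam('top'),cam('scene')
S=[((45,148),(50,-200,236)),((626,85),(50,200,236)),((40,80),(-13,-200,236)),((612,17),(-13,200,236))]
T=[((30,354),(50,200,236)),((568,387),(50,-200,236)),((24,435),(-13,200,220)),((568,467),(-13,-200,220)),((50,541),(-45,200,50)),((515,570),(-45,-200,50))]
us=np.array([a for a,_ in S])/3.778+[232,228]; ut=(np.array([a for a,_ in T])-[0,348])/2.96+[240,165]
Xs=np.array([b for _,b in S],float); Xt=np.array([b for _,b in T],float)
def tr(p,X): return X@Ro.from_euler('z',p[2]).as_matrix().T+[p[0],p[1],0]
rs=lambda p:proj(cs,tr(p,Xs))-us
rt=lambda p:proj(ct,tr(p,Xt))-ut
for f in (lambda p:rs(p).ravel(),lambda p:rt(p).ravel(),lambda p:np.r_[rs(p).ravel(),rt(p).ravel()]):
    o=least_squares(f,[630,0,0]); print(o.x,np.degrees(o.x[2]))
print(rs(o.x).round(1),rt(o.x).round(1))
p=o.x
def rk(W): return (np.array(W)-[p[0],p[1],0])@Ro.from_euler('z',p[2]).as_matrix()
tabuv=np.array([[(453)/2.96+240,(590-348)/2.96+165]])
print('tab',rk(onz(ct,tabuv,124)))
# tin_a front top edge corners in top crop
print('tina top front', rk(onz(ct,np.array([[118,505],[172,505],[122,525],[170,533]])/1.0*[1/2.96,1/2.96]+[240,165-348/2.96],[170][0])))
```

```text
[ 6.55324145e+02 -1.74591521e+00 -9.36394752e-02] -5.365146724777481
[ 6.51414044e+02 -9.26884412e+00 -8.73392714e-02] -5.004171639270826
[ 6.52556081e+02 -6.63328302e+00 -8.93941034e-02] -5.121904836611806
[[-2.7  0.2]
 [-0.8 -0.9]
 [-2.2 -0.7]
 [-2.7 -0.6]] [[-1.2 -1.4]
 [-0.4 -1.3]
 [-0.9  0.9]
 [-2.5  1.5]
 [-1.2 -1.4]
 [-0.7 -1.3]]
tab [[ -85.99768552 -137.86353995  124.        ]]
tina top front [[-46.05953526 129.21532835 170.        ]
 [-43.36310815  87.67919232 170.        ]
 [-61.75864363 124.84693447 170.        ]
 [-65.70749632  87.58028478 170.        ]]
```

{"name": "servo_tool", "arguments": {
  "rows": [
    [0,0,-10.46,24.35,-14.67,1.9,0],
    [0,0,-10.46,24.35,-14.67,1.9,0],
    [0,0,-10.46,24.35,-14.67,1.9,0],
    [0,0,-10.46,24.35,-14.67,1.9,0],
    [0,0,-10.46,24.35,-14.67,1.9,0],
    [0,0,-10.46,24.35,-14.67,1.9,0],
    [0,0,-10.46,24.35,-14.67,1.9,0],
    [0,0,-10.46,24.35,-14.67,1.9,0],
    [0,0,-10.46,24.35,-14.67,1.9,0],
    [0,0,-10.46,24.35,-14.67,1.9,0],
    [0,0,-10.46,24.35,-14.67,1.9,0],
    [0,0,-10.46,24.35,-14.67,1.9,0],
    [0,0,-10.46,24.35,-14.67,1.9,0],
    [3.85,-8.14,0,0,0,0,0],
    [3.85,-8.14,0,0,0,0,0],
    [3.85,-8.14,0,0,0,0,0],
    [3.85,-8.14,0,0,0,0,0],
    [3.85,-8.14,0,0,0,0,0],
    [0,0,0,0,0,0,0]
  ],
  "grip_force": 25
}}

```text
clock: 2.48
eef_pos: [491.7, 329.5, 228.6]
eef_rot: [3.141, -0.783, 0.442]
wrist_force: [1.0, -0.2, 0.5]
finger_gap: 94.3
finger_force: 0.0
```

```bash
cat >> h.py <<'E'
def go(pos,head,tilt):
    s=manip.read_state(); R=Ro.from_euler('xyz',s['eef_rot']); G=Ro.from_euler('xyz',[np.pi,-np.radians(tilt),np.radians(head)])
    print('t',s['clock'],'pos',s['eef_pos'].round(1),'need turn',np.degrees((G*R.inv()).as_rotvec()).round(2),'shift',(np.array(pos)-s['eef_pos']).round(1),'F',s['wrist_force'].round(1),'gap',round(s['finger_gap'],1),'ff',s['finger_force'])
    print('q',s['joints'].round(2))
E
python3 - <<'E'
from h import *
go((493,330,83),25.3,45)
c=cam('wrist'); im=manip.camera('wrist')[:,:,::-1]; cv2.imwrite('pics/w1.png',im)
E
```

```text
t 2.475 pos [491.7 329.5 228.6] need turn [ 0.08 -0.13 -0.02] shift [   1.3    0.5 -145.6] F [ 1.  -0.2  0.5] gap 94.3 ff 0.0
q [ 0.57  0.03  1.97 -0.25  0.37  1.9 ]
```

View pics/w1.png

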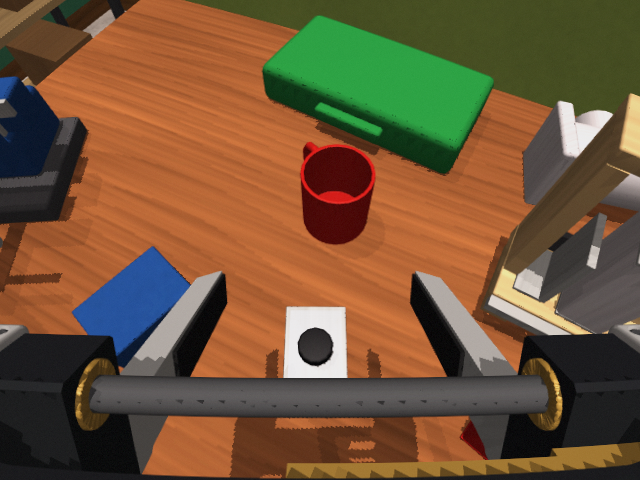

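The wrist view shows tin_b centred and square between the fingers, with its cap at (315,346) and its rear top edge at row 307. I'll check the cap position against the estimate from the top camera.

Run:
```python
from h import *
c=cam('wrist')
print(onz(c,[(315,343)],135),onz(c,[(286,307),(345,307)],120)); W=onz(c,[(286,307),(345,307)],120); d=W[0]-W[1]; print(np.hypot(*d[:2]),np.degrees(np.arctan2(-d[0],d[1])))
print('centre', W.mean(0)-33*np.array([np.cos(.442),np.sin(.442),0]))
```

```text
[[486.45038821 329.14641631 135.        ]] [[505.30741524 363.82147624 120.        ]
 [525.40776826 321.45479045 120.        ]]
46.89307258487439 25.38142591581936
centre [485.52895856 328.52244554 120.        ]
```

{"name": "servo_tool", "arguments": {
  "rows": [
    [0,0,0,1.5,2.5,-40,0],
    [0,0,0,0,0,-45,0],
    [0,0,0,0,0,-40,0],
    [0,0,0,0,0,-21,0],
    [0,0,0,0,0,0,0.3],
    [0,0,0,0,0,0,1],
    [0,0,0,0,0,0,1],
    [0,0,0,0,0,0,1],
    [0,0,0,0,0,0,1],
    [0,0,0,0,0,0,1]
  ],
  "grip_force": 25
}}

```text
clock: 3.78
eef_pos: [500.3, 329.3, 100.5]
eef_rot: [-3.133, -0.769, 0.443]
wrist_force: [-0.5, -0.6, 2.8]
finger_gap: 46.1
finger_force: 24.7
```

Run:
```python
from h import *
go((493.2,332,83),25.3,45)
```

```text
t 3.775 pos [500.3 329.3 100.5] need turn [ 0.09 -0.98 -0.42] shift [ -7.1   2.7 -17.5] F [-0.5 -0.6  2.8] gap 46.1 ff 24.745839196446013
q [ 0.55  0.27  2.05 -0.91  0.09  2.55]
```

The lean brought joint 5 close to its lower limit, so the grip is about 14 mm higher on the tin than planned. It holds at a 46.1 mm gap and 24.7 N. I'll lift slowly.

{"name": "servo_tool", "arguments": {
  "rows": [
    [0,0,0,0,0,6,1],
    [0,0,0,0,0,8,1],
    [0,0,0,0,0,10,1],
    [0,0,0,0,0,14,1],
    [0,0,0,0,0,20,1],
    [0,0,0,0,0,30,1],
    [0,0,0,0,0,40,1],
    [0,0,0,0,0,35,1],
    [0,0,0,0,0,0,1]
  ],
  "grip_force": 30
}}

```text
clock: 4.9
eef_pos: [500.6, 329.4, 265.4]
eef_rot: [-3.133, -0.772, 0.443]
wrist_force: [-0.3, 0.3, -2.3]
finger_gap: 46.4
finger_force: 29.7
```

Run:
```python
from h import *
go((597,72,260),25.3,45); print(manip.read_state()['eef_rot'])
c=cam('wrist'); im=manip.camera('wrist')[:,:,::-1]; cv2.imwrite('pics/w2.png',im)
```

```text
t 4.9 pos [500.6 329.4 265.4] need turn [ 0.   -0.84 -0.42] shift [  96.4 -257.4   -5.4] F [-0.3  0.3 -2.3] gap 46.4 ff 29.68739002310736
q [ 0.55  0.    1.9  -0.15  0.47  1.78]
[-3.13284932 -0.77215328  0.44270006]
```

View pics/w2.png

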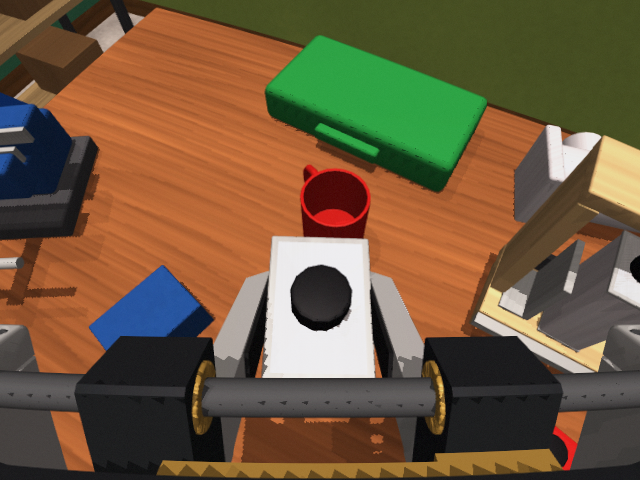

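The wrist view shows the tin held upright between the pads, with its rear top corners at (273,238) and (367,240). I'll carry it to the front of the rack while turning it to the rack's yaw.

{"name": "servo_tool", "arguments": {
  "rows": [
    [0,0,-3.4,10,-30,0,1],
    [0,0,-4.5,14,-40,0,1],
    [0,0,-4.5,14,-40,0,1],
    [0,0,-4.5,14,-40,0,1],
    [0,0,-4.5,14,-40,0,1],
    [0,0,-4.5,14,-40,0,1],
    [0,0,-4.5,16,-41,0,1],
    [0,0,0,0,0,0,1],
    [0,0,0,0,0,0,1]
  ]
}}

```text
clock: 6.08
eef_pos: [595.6, 58.5, 261.3]
eef_rot: [-3.134, -0.766, -0.086]
wrist_force: [0.4, -0.9, -2.6]
finger_gap: 46.2
finger_force: 29.7
```

Run:
```python
from h import *
go((596,58,260),-5.1,44.1); print(manip.read_state()['eef_rot'])
im=manip.camera('wrist')[:,:,::-1]; cv2.imwrite('pics/w3.png',im); c=cam('wrist'); import pickle; pickle.dump(c,open('w3.pkl','wb'))
```

```text
t 6.075 pos [595.6  58.5 261.3] need turn [-0.33 -0.18 -0.45] shift [ 0.4 -0.5 -1.3] F [ 0.4 -0.9 -2.6] gap 46.2 ff 29.720743596553802
q [ 0.09  0.01  1.9  -0.25  0.48  1.92]
[-3.13395476 -0.76602716 -0.0864265 ]
```

View pics/w3.png

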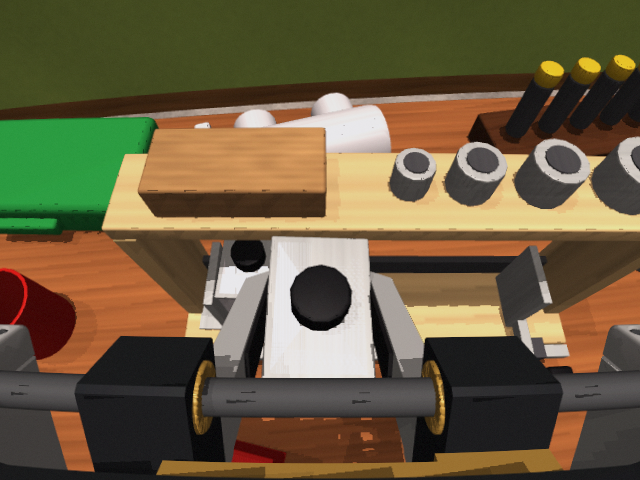

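The wrist view shows the board's front edge near row 230, its left corner at (103,230) and its rear-left corner at (125,153). Tin_a's cap is at (248,253), with the stop left of it and the bookend plate at (525,290). I'll use the board edge and the cap to refine the rack.

Run:
```python
from h import *
import pickle
c=pickle.load(open('w3.pkl','rb')); im=cv2.imread('pics/w3.png'); h=cv2.cvtColor(im,cv2.COLOR_BGR2HSV)
pts=[];
for x in (150,200,250,300,345,380,420,460,500):
    g=im[218:260,x].astype(int).sum(1); d=np.diff(g); k=np.argsort(d)[:2]+218; pts.append((x,*sorted(k))); 
print(pts)
P=np.array([(p[0],p[2]+.5) for p in pts]);W=onz(c,P,220); f=np.polyfit(W[:,1],W[:,0],1); print('lower edge fit',f,np.degrees(np.arctan(-f[0])),(W[:,0]-np.polyval(f,W[:,1])).round(1))
Q=onz(c,[(103,230),(125,153)],236); print(Q)
k=((h[...,2]<50)).astype(np.uint8); k[:235]=0;k[280:]=0;k[:,:225]=0;k[:,268:]=0
print('cap px',np.argwhere(k)[:,::-1].min(0),np.argwhere(k)[:,::-1].max(0))
print('cap',onz(c,[(248,254)],185),'tina front edge',onz(c,[(219,296),(264,298)],170))
# held tin top in tool: rear corners
print(onz(c,[(272,238),(368,239)],261.3-100.5+120),onz(c,[(321,292)],261.3-100.5+135))
```

```text
[(150, np.int64(229), np.int64(230)), (200, np.int64(229), np.int64(230)), (250, np.int64(229), np.int64(230)), (300, np.int64(229), np.int64(230)), (345, np.int64(227), np.int64(230)), (380, np.int64(227), np.int64(230)), (420, np.int64(230), np.int64(255)), (460, np.int64(230), np.int64(255)), (500, np.int64(230), np.int64(255))]
lower edge fit [1.75469801e-01 6.36982825e+02] -9.952361165865048 [-5.3 -2.1  1.1  4.3  7.1  9.3 -7.2 -4.8 -2.4]
[[654.93779292 192.77922906 236.        ]
 [718.1785129  188.75951707 236.        ]]
cap px [231 240] [265 271]
cap [[655.05936225 107.26305119 185.        ]] tina front edge [[628.7563077  131.73951497 170.        ]
 [624.56011279  97.55152071 170.        ]]
[[616.56504245  79.37784573 280.8       ]
 [612.18603622  32.64768229 280.8       ]] [[581.72960843  58.24391366 295.8       ]]
```

{"name": "servo_tool", "arguments": {
  "rows": [
    [0,0,0,8,-9,0,1],
    [0,0,0,7,-9.6,-10,1],
    [0,0,0,0,0,-20,1],
    [0,0,0,0,0,-20,1],
    [0,0,0,0,0,-15,1],
    [0,0,0,0,0,-15,1],
    [0,0,0,0,0,-10,1],
    [0,0,0,0,0,-10,1],
    [0,0,0,0,0,0,1]
  ]
}}

```text
clock: 7.25
eef_pos: [611.0, 39.6, 162.5]
eef_rot: [-3.134, -0.768, -0.087]
wrist_force: [0.6, -0.6, -2.4]
finger_gap: 46.1
finger_force: 29.7
```

```bash
cat >> h.py <<'E'
RO=np.array([650.9,-7.4,0]); RY=-5.1; RR=Ro.from_euler('z',RY,degrees=True).as_matrix()
w2r=lambda W:(np.array(W)-RO)@RR
r2w=lambda X:np.array(X)@RR.T+RO
E
python3 - <<'E'
from h import *
import pickle
go(r2w((-58+13.8,42,0))+[0,0,161.3],-5.1,44.1); s=manip.read_state();print(s['eef_rot'],'tcp rack',w2r(s['eef_pos']).round(1))
c=pickle.load(open('w3.pkl','rb')); W=onz(c,[(150,230.5),(500,230.5)],236); print('edge yaw',W,np.degrees(np.arctan2(-(W[0]-W[1])[0],(W[0]-W[1])[1])))
E
```

```text
t 7.25 pos [611.   39.6 162.5] need turn [-0.33 -0.09 -0.42] shift [-0.4 -1.3 -1.2] F [ 0.6 -0.6 -2.4] gap 46.1 ff 29.72051292657852
q [ 0.04  0.18  1.98 -0.35  0.23  2.01]
[-3.13373864 -0.76767486 -0.08715057] tcp rack [-43.9  43.3 162.5]
edge yaw [[651.9835281  161.51597197 236.        ]
 [633.79222776 -60.42123308 236.        ]] -4.685829616037803
```

{"name": "servo_tool", "arguments": {
  "rows": [
    [0,0,0,12,-1,0,1],
    [0,0,0,14,-1.2,0,1],
    [0,0,0,14,-1.2,0,1],
    [0,0,0,10,-0.9,-4,1],
    [0,0,0,0,0,-4,1],
    [0,0,0,0,0,0,1]
  ]
}}

```text
clock: 8.0
eef_pos: [660.7, 35.3, 154.3]
eef_rot: [-3.134, -0.767, -0.087]
wrist_force: [0.8, 0.2, -1.5]
finger_gap: 46.0
finger_force: 29.7
```

{"name": "servo_tool", "arguments": {
  "rows": [
    [0,0,0,2,-0.2,0,1],
    [0,0,0,2,-0.2,0,1],
    [0,0,0,2,-0.2,0,1],
    [0,0,0,0,0,0,1]
  ]
}}

```text
clock: 8.5
eef_pos: [667.3, 34.7, 155.3]
eef_rot: [-3.133, -0.769, -0.087]
wrist_force: [-0.3, 0.0, -1.2]
finger_gap: 46.3
finger_force: 29.7
```

{"name": "servo_tool", "arguments": {
  "rows": [
    [0,0,0,1,-0.1,0,1],
    [0,0,0,1,-0.1,0,1],
    [0,0,0,0,0,0,1]
  ]
}}

```text
clock: 8.88
eef_pos: [669.2, 34.5, 155.1]
eef_rot: [-3.133, -0.769, -0.087]
wrist_force: [0.5, 0.1, -2.2]
finger_gap: 46.2
finger_force: 29.7
```

{"name": "servo_tool", "arguments": {
  "rows": [
    [0,0,0,1,-0.1,0,1],
    [0,0,0,1,-0.1,0,1],
    [0,0,0,0,0,0,1]
  ]
}}

```text
clock: 9.25
eef_pos: [671.1, 34.4, 155.1]
eef_rot: [-3.133, -0.768, -0.087]
wrist_force: [-2.8, 1.3, 0.2]
finger_gap: 46.2
finger_force: 29.7
```

{"name": "servo_tool", "arguments": {
  "rows": [
    [0,0,0,-0.5,0,-1.5,1],
    [0,0,0,0,0,-1.5,1],
    [0,0,0,0,0,0,1]
  ]
}}

```text
clock: 9.62
eef_pos: [670.6, 34.3, 151.8]
eef_rot: [-3.134, -0.768, -0.087]
wrist_force: [-1.1, -0.7, -2.8]
finger_gap: 46.7
finger_force: 29.7
```

{"name": "servo_tool", "arguments": {
  "rows": [
    [0,0,0,0,0,-1,1],
    [0,0,0,0,0,-1,1],
    [0,0,0,0,0,0,1]
  ]
}}

```text
clock: 10.0
eef_pos: [670.9, 34.3, 150.7]
eef_rot: [-3.133, -0.77, -0.087]
wrist_force: [-4.9, 1.0, 2.6]
finger_gap: 46.3
finger_force: 29.7
```

{"name": "servo_tool", "arguments": {
  "rows": [
    [0,0,0,0,0,0.5,0.4],
    [0,0,0,0,0,0,0.4],
    [0,0,0,0,0,0,0.4]
  ]
}}

```text
clock: 10.38
eef_pos: [670.8, 34.3, 150.8]
eef_rot: [-3.133, -0.769, -0.087]
wrist_force: [0.0, 0.8, 0.8]
finger_gap: 56.5
finger_force: 0.2
```

Run:
```python
from h import *
go((0,0,0),-5.1,44.1)
im=manip.camera('wrist')[:,:,::-1]; cv2.imwrite('pics/w4.png',im)
```

```text
t 10.375 pos [670.8  34.3 150.8] need turn [-0.34 -0.01 -0.42] shift [-670.8  -34.3 -150.8] F [0.  0.8 0.8] gap 56.5 ff 0.21517975721508265
q [ 0.02  0.32  1.83 -0.3   0.24  1.95]
```

View pics/w4.png

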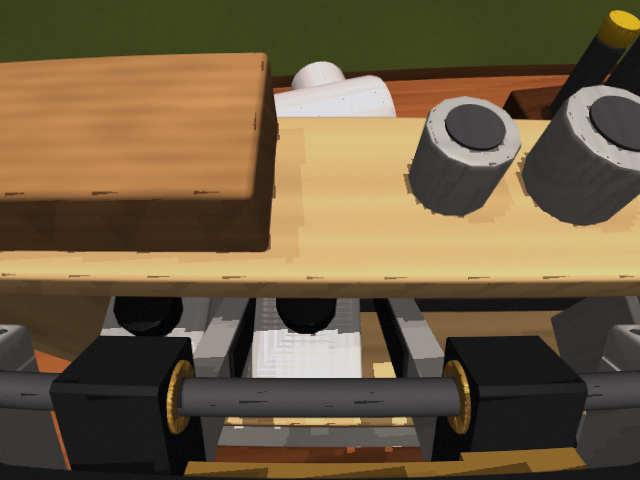

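The view shows tin_b standing under the board with its cap at (305,310), free but closer to the left finger. I'll shift left 1.5 mm and retract straight back.

{"name": "servo_tool", "arguments": {
  "rows": [
    [0,0,0,0,1.5,0,0.4],
    [0,0,0,-12,1,0,0.4],
    [0,0,0,-20,1.8,0,0.4],
    [0,0,0,-30,2.7,0,0.4],
    [0,0,0,-40,0,30,0.4],
    [0,0,0,-30,-20,60,0],
    [0,0,0,0,-20,40,0],
    [0,0,0,0,0,0,0]
  ]
}}

```text
clock: 11.42
eef_pos: [542.0, 2.5, 277.7]
eef_rot: [-3.133, -0.775, -0.089]
wrist_force: [-0.1, -0.6, 0.3]
finger_gap: 83.0
finger_force: 0.0
```

Run:
```python
from h import *
import pickle
go((512,-375,230),-13.7,36)
im=manip.camera('wrist')[:,:,::-1]; cv2.imwrite('pics/w5.png',im); pickle.dump(cam('wrist'),open('w5.pkl','wb'))
```

```text
t 11.425 pos [542.    2.5 277.7] need turn [ 1.01  8.34 -8.89] shift [ -30.  -377.5  -47.7] F [-0.1 -0.6  0.3] gap 83.0 ff 0.0
q [-0.06 -0.15  2.02 -0.03  0.5   1.62]
```

View pics/w5.png

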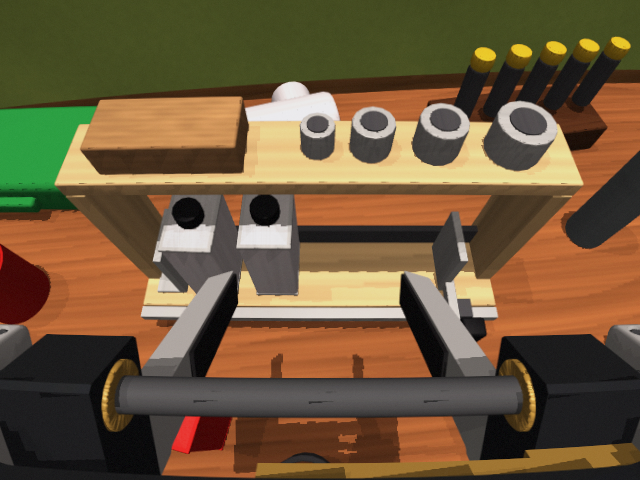

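This view shows both tins standing under the board. The tin_a cap is at (187,212) and its front top edge runs (161,249) to (212,250). The tin_b cap is at (264,211), with its edge (236,248) to (298,247). The board's front corners are (57,184) and (582,184), and the tab is near (467,315). I'll measure from these.

Run:
```python
from h import *
import pickle
c=pickle.load(open('w5.pkl','rb'))
B=onz(c,[(57,185),(582,185)],236); d=B[0]-B[1]; print('board',B.round(1),np.linalg.norm(d),'yaw',np.degrees(np.arctan2(-d[0],d[1])))
yaw=np.arctan2(-d[0],d[1]); 
for n,uv,z in [('a edge',[(161,249),(212,250)],170),('b edge',[(236,248),(298,247)],170),('b bottom',[(251,295),(297,294)],50),('caps a b',[(187,210),(264,209)],185),('stop top',[(157,260)],135),('book top front',[(434,246),(443,247)],130),('tab top',[(466,303)],124),('floor front',[(141,306),(497,306)],50)]:
    print(n,w2r(onz(c,uv,z)).round(1).tolist())
```

```text
board [[ 651.5  188.6  236. ]
 [ 618.4 -199.1  236. ]] 389.14685285190467 yaw -4.879167695035237
a edge [[-37.0, 135.3, 170.0], [-37.6, 91.0, 170.0]]
b edge [[-35.6, 70.8, 170.0], [-34.4, 18.3, 170.0]]
b bottom [[-35.5, 77.3, 50.0], [-33.9, 25.6, 50.0]]
caps a b [[-7.2, 113.1, 185.0], [-6.1, 47.2, 185.0]]
stop top [[-31.5, 153.3, 135.0]]
book top front [[-13.0, -110.3, 130.0], [-14.0, -119.0, 130.0]]
tab top [[-68.3, -134.3, 124.0]]
floor front [[-50.1, 200.7, 50.0], [-47.9, -198.4, 50.0]]
```

Tin_b stands at rack y ≈ +46, level with tin_a in x. Next is tin_c, with a smaller 36° lean that keeps clear of the wrist limit and of the green look-alike.

{"name": "servo_tool", "arguments": {
  "rows": [
    [0.1,0.8,-0.9,-3,-30,0,0],
    [0.1,0.8,-0.9,-3,-40,0,0],
    [0.1,0.8,-0.9,-3,-45,0,0],
    [0.1,0.9,-0.9,-4,-45,0,0],
    [0.1,0.9,-0.9,-4,-45,-7,0],
    [0.1,0.9,-0.9,-4,-45,-10,0],
    [0.1,0.9,-0.9,-4,-45,-10,0],
    [0.1,0.9,-0.9,-4,-40,-15,0],
    [0.1,0.9,-0.9,-4,-39.5,-15,0],
    [0.1,0.5,-0.8,0,0,0,0],
    [0,0,0,0,0,0,0]
  ]
}}

```text
clock: 12.85
eef_pos: [508.8, -370.0, 216.0]
eef_rot: [-3.14, -0.621, -0.239]
wrist_force: [0.0, 0.6, 0.5]
finger_gap: 94.0
finger_force: 0.0
```

Run:
```python
from h import *
import pickle
go((509,-372,84.6),-13.7,36)
im=manip.camera('wrist')[:,:,::-1]; cv2.imwrite('pics/w6.png',im); pickle.dump(cam('wrist'),open('w6.pkl','wb'))
```

```text
t 12.85 pos [ 508.8 -370.   216. ] need turn [-0.17 -0.4  -0.08] shift [   0.2   -2.  -131.4] F [0.  0.6 0.5] gap 94.0 ff 0.0
q [-0.83  0.2   1.74  0.51  0.73  0.68]
```

View pics/w6.png

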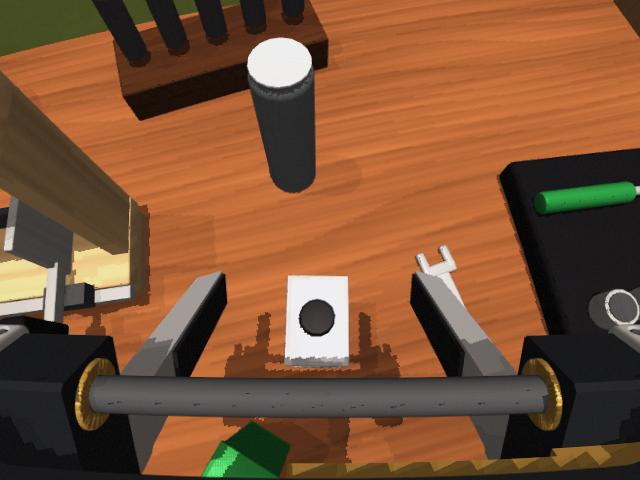

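The wrist view shows tin_c centred between the fingers, with its top corners at about (289,276), (348,277), (348,363) and (285,362) and its cap at (317,317). The green tin is below at (245,450).

Run:
```python
from h import *
import pickle
c=pickle.load(open('w6.pkl','rb')); im=cv2.imread('pics/w6.png')
k=(im.min(2)>175).astype(np.uint8); k[:265]=0;k[375:]=0;k[:,:275]=0;k[:,360:]=0
cs,_=cv2.findContours(k,0,1); P=max(cs,key=cv2.contourArea).reshape(-1,2)
r=cv2.minAreaRect(onz(c,P,120)[:,:2].astype(np.float32)); b=cv2.boxPoints(r); print(r,b.round(1).tolist()); print('cap',onz(c,[(317,315)],135))
```

```text
((508.0673522949219, -369.005126953125), (46.59047317504883, 61.66715621948242), 76.40483093261719) [[472.6000061035156, -384.3999938964844], [532.5999755859375, -398.8999938964844], [543.5, -353.6000061035156], [483.6000061035156, -339.1000061035156]]
cap [[ 506.90257195 -368.95634022  135.        ]]
```

{"name": "servo_tool", "arguments": {
  "rows": [
    [0,-0.4,0,0.6,0.4,-30,0],
    [0,0,0,0,0,-40,0],
    [0,0,0,0,0,-35,0],
    [0,0,0,0,0,-20,0],
    [0,0,0,0,0,-6,0.3],
    [0,0,0,0,0,0,1],
    [0,0,0,0,0,0,1],
    [0,0,0,0,0,0,1],
    [0,0,0,0,0,0,1],
    [0,0,0,0,0,0,1]
  ],
  "grip_force": 25
}}

```text
clock: 14.15
eef_pos: [509.6, -370.7, 86.6]
eef_rot: [-3.14, -0.63, -0.239]
wrist_force: [-0.6, 2.0, 2.8]
finger_gap: 46.1
finger_force: 24.9
```

Run:
```python
from h import *
go((509.4,-369.6,85),-13.6,36); print(manip.read_state()['eef_rot'])
```

```text
t 14.15 pos [ 509.6 -370.7   86.6] need turn [-0.06  0.13  0.02] shift [-0.2  1.1 -1.6] F [-0.6  2.   2.8] gap 46.1 ff 24.882962107658386
q [-0.83  0.38  1.85  0.78  0.49  0.35]
[-3.13976918 -0.63028434 -0.23875939]
```

{"name": "servo_tool", "arguments": {
  "rows": [
    [0,0,0,0,0,10,1],
    [0,0,0,0,0,25,1],
    [0,0,0,0,0,40,1],
    [0,0,0,0,0,40,1],
    [0,0,0,0,0,35,1],
    [0,0,1.4,5,30,5,1],
    [0,0,1.2,11,45,0,1],
    [0,0,1.2,12,48,0,1],
    [0,0,1.2,12,48,0,1],
    [0,0,1.2,12,48,0,1],
    [0,0,1.2,12,48,0,1],
    [0,0,1.2,12,45,0,1],
    [0,0,0,8.4,26,0,1],
    [0,0,0,0,0,0,1],
    [0,0,0,0,0,0,1]
  ],
  "grip_force": 30
}}

```text
clock: 16.02
eef_pos: [593.6, -33.1, 241.2]
eef_rot: [-3.14, -0.629, -0.089]
wrist_force: [0.1, -0.9, -4.0]
finger_gap: 46.1
finger_force: 29.9
```

Run:
```python
from h import *
go(r2w((-54.4,-30,0))+[0,0,150],-5.0,36.1); print(manip.read_state()['eef_rot'])
c=cam('wrist');im=manip.camera('wrist')[:,:,::-1]; cv2.imwrite('pics/w7.png',im)
k=(im.min(2)>175).astype(np.uint8); k[:200]=0;k[375:]=0;k[:,:240]=0;k[:,400:]=0
cs,_=cv2.findContours(k,0,1); P=max(cs,key=cv2.contourArea).reshape(-1,2); z=manip.read_state()['eef_pos'][2]-86.6+120
r=cv2.minAreaRect(onz(c,P,z)[:,:2].astype(np.float32)); b=cv2.boxPoints(r); print(r,w2r(np.c_[b,b[:,0]*0]).round(1).tolist())
```

```text
t 16.025 pos [593.6 -33.1 241.2] need turn [-0.09 -0.04  0.04] shift [  0.5   0.6 -91.2] F [ 0.1 -0.9 -4. ] gap 46.1 ff 29.870876669883728
q [-0.13  0.06  1.85  0.04  0.61  1.5 ]
[-3.13967079 -0.62926057 -0.08911314]
((589.3529052734375, -33.493988037109375), (46.06293869018555, 66.03336334228516), 84.0160903930664) [[-92.4, -54.0, 0.0], [-26.3, -55.0, 0.0], [-25.6, -8.9, 0.0], [-91.6, -7.9, 0.0]]
```

{"name": "servo_tool", "arguments": {
  "rows": [
    [0,0,0.5,0.5,0.6,-15,1],
    [0,0,0,0,0,-25,1],
    [0,0,0,0,0,-25,1],
    [0,0,0,0,0,-17,1],
    [0,0,0,0,0,-10,1],
    [0,0,0,12,-1,0,1],
    [0,0,0,14,-1.2,0,1],
    [0,0,0,14,-1.2,0,1],
    [0,0,0,10,-0.9,-4,1],
    [0,0,0,3,-0.3,-4,1],
    [0,0,0,0,0,0,1]
  ]
}}

```text
clock: 17.45
eef_pos: [647.1, -36.6, 140.5]
eef_rot: [-3.139, -0.629, -0.08]
wrist_force: [0.2, 0.3, -3.5]
finger_gap: 46.2
finger_force: 29.9
```

{"name": "servo_tool", "arguments": {
  "rows": [
    [0,0,0,1.5,-0.1,0,1],
    [0,0,0,1.5,-0.1,0,1],
    [0,0,0,0,0,0,1]
  ]
}}

```text
clock: 17.82
eef_pos: [650.5, -36.8, 141.4]
eef_rot: [-3.139, -0.63, -0.08]
wrist_force: [0.3, 0.1, -3.3]
finger_gap: 46.2
finger_force: 29.9
```

{"name": "servo_tool", "arguments": {
  "rows": [
    [0,0,0,1,-0.1,0,1],
    [0,0,0,1,-0.1,0,1],
    [0,0,0,0,0,0,1]
  ]
}}

```text
clock: 18.2
eef_pos: [652.4, -37.1, 141.3]
eef_rot: [-3.139, -0.63, -0.08]
wrist_force: [0.7, -0.8, -3.5]
finger_gap: 45.9
finger_force: 29.9
```

{"name": "servo_tool", "arguments": {
  "rows": [
    [0,0,0,1,-0.1,0,1],
    [0,0,0,0.5,0,0,1],
    [0,0,0,0,0,0,1]
  ]
}}

```text
clock: 18.58
eef_pos: [653.8, -37.1, 141.2]
eef_rot: [-3.139, -0.629, -0.08]
wrist_force: [-2.7, -0.3, -2.8]
finger_gap: 45.9
finger_force: 29.9
```

Contact with the rail (Fx −2.7 N). Now I'll lower it.

{"name": "servo_tool", "arguments": {
  "rows": [
    [0,0,0,-0.5,0,-1.5,1],
    [0,0,0,0,0,-1.5,1],
    [0,0,0,0,0,0,1]
  ]
}}

```text
clock: 18.95
eef_pos: [653.4, -37.1, 138.0]
eef_rot: [-3.139, -0.63, -0.08]
wrist_force: [-0.0, -0.2, -2.6]
finger_gap: 45.9
finger_force: 29.9
```

{"name": "servo_tool", "arguments": {
  "rows": [
    [0,0,0,0.3,0,-1,1],
    [0,0,0,0,0,-1,1],
    [0,0,0,0,0,0,1]
  ]
}}

```text
clock: 19.32
eef_pos: [653.7, -37.1, 136.7]
eef_rot: [-3.139, -0.63, -0.08]
wrist_force: [-5.4, 1.3, 1.5]
finger_gap: 45.9
finger_force: 29.9
```

{"name": "servo_tool", "arguments": {
  "rows": [
    [0,0,0,0,0,0.5,0.4],
    [0,0,0,0,0,0,0.4],
    [0,0,0,0,0,0,0.4],
    [0,0,0,-12,1,0,0.4],
    [0,0,0,-20,1.8,0,0.4],
    [0,0,0,-30,2.7,0,0.4],
    [0,0,0,-30,0,30,0.2],
    [0.7,9,0,-10,-25,50,0],
    [0.7,9,0,0,-40,30,0],
    [0.7,9,0,0,-40,0,0],
    [0.7,8.9,0,0,0,0,0],
    [0,0,0,0,0,0,0]
  ]
}}

```text
clock: 20.82
eef_pos: [555.6, -131.2, 234.1]
eef_rot: [-3.141, -0.034, -0.079]
wrist_force: [-0.3, 0.8, -0.5]
finger_gap: 94.1
finger_force: 0.0
```

Run:
```python
from h import *
import pickle
go(r2w((-88,-138,0))+[0,0,200],-5.0,0)
c=cam('wrist'); im=manip.camera('wrist')[:,:,::-1].copy(); cv2.imwrite('pics/w8.png',im); pickle.dump(c,open('w8.pkl','wb'))
u=proj(c,r2w([(-88,-138,124),(0,-30,185),(0,46,185),(-88,-138,64)]));print(u.round(0).tolist())
x,y=u[0].astype(int); 
k=(im.max(2)<70).astype(np.uint8); n,l,st,ce=cv2.connectedComponentsWithStats(k)
for i in range(1,n):
    if st[i,4]>150: print(st[i],ce[i].round(0))
```

```text
t 20.825 pos [ 555.6 -131.2  234.1] need turn [ 0.12  1.94 -0.45] shift [ -4.6  -5.9 -34.1] F [-0.3  0.8 -0.5] gap 94.1 ff 0.0
q [-0.3   0.31  1.45  0.01  1.36  1.35]
[[325.0, 240.0], [147.0, 120.0], [27.0, 123.0], [324.0, 223.0]]
[ 527    0  113   85 6758] [588.  45.]
[  84   24   61   82 1978] [123.  73.]
[   0   37   52   65 1605] [28. 75.]
[200  38  61  71 932] [243.  84.]
[311  81  68  39 288] [337. 107.]
[310 174  12  23 255] [315. 185.]
[333 174  21  23 460] [343. 185.]
[314 215  28  35 893] [327. 233.]
[    0   262   640   218 67333] [312. 399.]
```

Run:
```python
from h import *
import pickle
c=pickle.load(open('w8.pkl','rb')); im=cv2.imread('pics/w8.png')
print(w2r(onz(c,[(327.5,238),(314,250),(342,250)],124)).round(1), onz(c,[(327.5,238)],124))
print(im[205:256:3,327].tolist())
```

```text
[[ -86.5 -139.7  124. ]
 [ -96.5 -129.1  124. ]
 [ -96.3 -151.4  124. ]] [[ 552.29693733 -138.85481376  124.        ]]
[[116, 120, 126], [101, 105, 111], [102, 106, 109], [103, 105, 110], [75, 78, 82], [7, 2, 4], [8, 7, 5], [9, 10, 9], [11, 10, 11], [14, 14, 16], [13, 13, 14], [16, 13, 15], [12, 10, 14], [12, 10, 11], [9, 7, 8], [43, 78, 145], [52, 98, 176]]
```

{"name": "servo_tool", "arguments": {
  "rows": [
    [0,1,-0.2,-2,-4,-30,0.1],
    [0,0.9,-0.2,-2.1,-3.8,-45,0.2],
    [0,0,0,0,0,-40,0.3],
    [0,0,0,0,0,-21,0.3],
    [0,0,0,0,0,0,0.3],
    [0,0,0,0,0,0,1],
    [0,0,0,0,0,0,1],
    [0,0,0,0,0,0,1],
    [0,0,0,0,0,0,1],
    [0,0,0,0,0,0,1],
    [0,0,0,0,0,0,1]
  ],
  "grip_force": 15
}}

```text
clock: 22.25
eef_pos: [551.2, -138.7, 99.3]
eef_rot: [3.139, -0.003, -0.086]
wrist_force: [0.2, -0.3, 2.1]
finger_gap: 22.0
finger_force: 15.0
```

Pinched: the 22.0 mm gap matches the tab. Now I'll slide the bookend along rack +y.

{"name": "servo_tool", "arguments": {
  "rows": [
    [0,0,0,0.4,5,0,1],
    [0,0,0,0.9,10,0,1],
    [0,0,0,0.9,10,0,1],
    [0,0,0,0.9,10,0,1],
    [0,0,0,0.9,10,0,1],
    [0,0,0,0.9,10,0,1],
    [0,0,0,0.9,10,0,1],
    [0,0,0,0.4,5,0,1],
    [0,0,0,0.3,3,0,1],
    [0,0,0,0.3,3,0,1],
    [0,0,0,0.3,3,0,1],
    [0,0,0,0.3,3,0,1],
    [0,0,0,0.3,3,0,1],
    [0,0,0,0.3,3,0,1],
    [0,0,0,0.3,3,0,1],
    [0,0,0,0.3,3,0,1]
  ],
  "grip_force": 30
}}

```text
clock: 24.25
eef_pos: [559.4, -45.1, 99.3]
eef_rot: [3.139, -0.002, -0.087]
wrist_force: [-5.1, -4.8, 7.3]
finger_gap: 21.7
finger_force: 30.0
```

{"name": "servo_tool", "arguments": {
  "rows": [
    [0,0,0,0.3,3,0,1],
    [0,0,0,0.3,3,0,1],
    [0,0,0,0.3,3,0,1],
    [0,0,0,0.3,3,0,1],
    [0,0,0,0.3,3,0,1],
    [0,0,0,0.3,3,0,1],
    [0,0,0,0,0,0,1]
  ]
}}

```text
clock: 25.12
eef_pos: [561.0, -26.9, 99.2]
eef_rot: [3.139, -0.001, -0.086]
wrist_force: [-7.4, -3.5, 7.6]
finger_gap: 21.9
finger_force: 30.0
```

{"name": "servo_tool", "arguments": {
  "rows": [
    [0,0,0,-0.4,3,0,1],
    [0,0,0,-0.2,3,-0.3,1],
    [0,0,0,0.2,3,-0.3,1],
    [0,0,0,0.2,3,0,1],
    [0,0,0,0.2,3,0,1],
    [0,0,0,0.2,3,0,1],
    [0,0,0,0.2,2,0,1],
    [0,0,0,0.2,2,0,1],
    [0,0,0,0.2,2,0,1],
    [0,0,0,0,0,0,1]
  ]
}}

```text
clock: 26.38
eef_pos: [563.0, -3.4, 99.2]
eef_rot: [3.139, -0.005, -0.087]
wrist_force: [0.1, -5.6, 6.6]
finger_gap: 21.5
finger_force: 30.0
```

{"name": "servo_tool", "arguments": {
  "rows": [
    [0,0,0,0.1,1.5,0,1],
    [0,0,0,0.1,1.5,0,1],
    [0,0,0,0,0,0,1]
  ]
}}

```text
clock: 26.75
eef_pos: [563.3, -0.6, 99.2]
eef_rot: [3.138, -0.005, -0.087]
wrist_force: [0.7, -8.3, 7.1]
finger_gap: 21.5
finger_force: 30.0
```

{"name": "servo_tool", "arguments": {
  "rows": [
    [0,0,0,0.1,1,0,1],
    [0,0,0,0.1,1,0,1],
    [0,0,0,0,0,0,1]
  ]
}}

```text
clock: 27.12
eef_pos: [563.5, 1.3, 99.2]
eef_rot: [3.138, -0.005, -0.087]
wrist_force: [1.1, -8.0, 7.8]
finger_gap: 21.7
finger_force: 30.0
```

{"name": "servo_tool", "arguments": {
  "rows": [
    [0,0,0,0.1,1,0,1],
    [0,0,0,0.1,1,0,1],
    [0,0,0,0,0,0,1]
  ]
}}

```text
clock: 27.5
eef_pos: [563.6, 3.3, 99.2]
eef_rot: [3.138, -0.005, -0.087]
wrist_force: [0.4, -7.1, 7.7]
finger_gap: 21.9
finger_force: 30.0
```

{"name": "servo_tool", "arguments": {
  "rows": [
    [0,0,0,0.1,1,0,1],
    [0,0,0,0.1,1,0,1],
    [0,0,0,0,0,0,1]
  ]
}}

```text
clock: 27.88
eef_pos: [563.8, 5.3, 99.2]
eef_rot: [3.138, -0.005, -0.087]
wrist_force: [1.0, -7.8, 7.2]
finger_gap: 21.5
finger_force: 30.0
```

{"name": "servo_tool", "arguments": {
  "rows": [
    [0,0,0,0.1,1,0,1],
    [0,0,0,0.1,0.5,0,1],
    [0,0,0,0,0,0,1]
  ]
}}

```text
clock: 28.25
eef_pos: [563.9, 6.8, 99.2]
eef_rot: [3.138, -0.004, -0.087]
wrist_force: [-0.6, -8.8, 7.4]
finger_gap: 21.5
finger_force: 30.0
```

{"name": "servo_tool", "arguments": {
  "rows": [
    [0,0,0,0.1,1,0,1],
    [0,0,0,0,0.5,0,1],
    [0,0,0,0,0,0,1]
  ]
}}

```text
clock: 28.62
eef_pos: [564.0, 8.1, 99.2]
eef_rot: [3.138, -0.004, -0.087]
wrist_force: [-0.2, -9.5, 8.2]
finger_gap: 21.8
finger_force: 30.0
```

{"name": "servo_tool", "arguments": {
  "rows": [
    [0,0,0,0.1,0.8,0,1],
    [0,0,0,0,0,0,1]
  ]
}}

```text
clock: 28.88
eef_pos: [564.0, 8.2, 99.2]
eef_rot: [3.137, -0.004, -0.087]
wrist_force: [-1.9, -14.9, 8.6]
finger_gap: 21.7
finger_force: 30.0
```

{"name": "servo_tool", "arguments": {
  "rows": [
    [0,0,0,0.1,0.8,0,1],
    [0,0,0,0,0,0,1]
  ]
}}

```text
clock: 29.12
eef_pos: [564.0, 8.2, 99.2]
eef_rot: [3.135, -0.004, -0.087]
wrist_force: [-3.3, -21.8, 9.0]
finger_gap: 22.2
finger_force: 30.0
```

{"name": "servo_tool", "arguments": {
  "rows": [
    [0,0,0,0.1,0.8,0,1],
    [0,0,0,0,0,0,1]
  ]
}}

```text
clock: 29.38
eef_pos: [564.1, 8.2, 99.2]
eef_rot: [3.134, -0.004, -0.088]
wrist_force: [-3.4, -26.9, 8.7]
finger_gap: 21.5
finger_force: 30.0
```

Everything stopped at y = 8.2 with about 27 N on the wrist, roughly 19 N of it pressing the row after the 8 N of sliding friction. The slide position matches the expected value of about 172 mm. I'll let go and rise.

{"name": "servo_tool", "arguments": {
  "rows": [
    [0,0,0,0,0,0,0.5],
    [0,0,0,0,0,0,0.5],
    [0,0,0,0,0,0,0.5],
    [0,0,0,0,0,30,0.5],
    [0,0,0,0,0,50,0.5],
    [0,0,0,-30,0,50,0.5],
    [0,-5,0,-50,0,30,0.5],
    [0,-10,0,-40,0,0,0.5],
    [0,-10,0,-20,0,0,0.5],
    [0,-10,0,0,0,0,0.5],
    [0,-10,0,0,0,0,0.5],
    [0,0,0,0,0,0,0.5]
  ]
}}

```text
clock: 30.88
eef_pos: [423.9, 11.8, 257.7]
eef_rot: [-3.059, -0.776, -0.121]
wrist_force: [0.9, -0.6, -0.3]
finger_gap: 46.9
finger_force: 0.0
```

Run:
```python
from h import *
import pickle
go((0,0,0),-5,45)
c=cam('wrist'); im=manip.camera('wrist')[:,:,::-1].copy(); cv2.imwrite('pics/w9.png',im); pickle.dump(c,open('w9.pkl','wb'))
cv2.imwrite('pics/top9.png',manip.camera('top')[:,:,::-1])
print(proj(c,r2w([(-33,150,170),(-33,104,170),(-33,58,170),(-33,12,170),(-33,150,50),(-33,12,50),(0,127,185),(0,81,185),(0,35,185),(-88,6,124),(-13,0,236)])).round(0).tolist())
k=(im.min(2)>170).astype(np.uint8); n,l,st,ce=cv2.connectedComponentsWithStats(k)
for i in range(1,n):
    if st[i,4]>200: print('white',st[i],ce[i].round(0))
k=(im.max(2)<45).astype(np.uint8); n,l,st,ce=cv2.connectedComponentsWithStats(k)
for i in range(1,n):
    if st[i,4]>200: print('dark',st[i],ce[i].round(0))
```

```text
t 30.875 pos [423.9  11.8 257.7] need turn [-3.41 -0.16 -1.4 ] shift [-423.9  -11.8 -257.7] F [ 0.9 -0.6 -0.3] gap 46.9 ff 0.0
q [-0.1  -0.47  2.29  0.14  0.55  1.47]
[[176.0, 133.0], [221.0, 131.0], [268.0, 130.0], [315.0, 129.0], [212.0, 200.0], [321.0, 199.0], [200.0, 97.0], [245.0, 95.0], [292.0, 93.0], [322.0, 203.0], [325.0, 55.0]]
white [485   0  48  10 274] [510.   4.]
white [275  47 285   8 647] [437.  50.]
white [ 205   71  118   17 1068] [251.  78.]
white [ 175  111  140   25 2329] [245. 123.]
white [177 180  27  17 254] [192. 190.]
white [ 346  190  148   15 1000] [430. 197.]
white [ 346  207  153   10 1261] [421. 212.]
white [ 170  209  141   10 1111] [240. 213.]
white [ 212  272   56   86 2108] [239. 318.]
white [ 370  272   55  103 2209] [398. 321.]
dark [550   0  31  41 690] [563.  17.]
dark [573   0  36  40 756] [589.  18.]
dark [ 569   55   71  107 1141] [603. 106.]
dark [ 544   59   63   29 1063] [574.  73.]
dark [ 432   67   66   34 1314] [464.  84.]
dark [278  85  26  27 585] [291.  98.]
dark [232  87  27  27 573] [245. 100.]
dark [186  91  29  28 584] [200. 104.]
dark [ 327  135  151   20 2286] [401. 146.]
dark [311 197  34  41 926] [324. 217.]
dark [169 255  30  30 648] [183. 270.]
dark [ 243  275   29  103 1298] [257. 331.]
dark [ 365  275   29  103 1245] [379. 331.]
dark [285 330  61  48 886] [309. 346.]
dark [    0   336   640   144 17942] [181. 420.]
dark [  414   336   150   126 12360] [489. 398.]
```

Run:
```python
from h import *
import pickle
c=pickle.load(open('w9.pkl','rb')); im=cv2.imread('pics/w9.png')
print('caps',w2r(onz(c,[(200,104.5),(245,100.5),(291,98.5)],177)).round(1).tolist())
g=im.astype(int).sum(2); P=[]
for x in range(182,312,8):
    r=np.argmin(np.diff(g[118:150,x]))+118; P.append((x,r+.5))
print(np.c_[[p[0] for p in P],w2r(onz(c,P,170))[:,:2].round(1)].tolist())
print('gaps cols at row 127 (dark seam?)',g[125,170:320:3].tolist())
a=cv2.imread('pics/top0.png').astype(int);b=cv2.imread('pics/top9.png').astype(int);d=np.abs(a-b).sum(2)
for n,(x,y,r) in {'can':(490,190,30),'mug':(178,213,25),'bush':(326,306,20),'carton':(129,297,28),'red':(279,274,20),'green':(460,312,20),'turq':(268,322,20)}.items():
    q=d[y-r:y+r,x-r:x+r]; print(n,(q>90).sum(),q.size)
```

```text
caps [[-2.2, 129.2, 177.0], [1.1, 83.2, 177.0], [1.7, 36.7, 177.0]]
[[182.0, -37.1, 143.3], [190.0, -37.4, 135.0], [198.0, -36.4, 127.0], [206.0, -36.8, 118.9], [214.0, -37.1, 110.7], [222.0, -33.5, 103.3], [230.0, -32.5, 95.4], [238.0, -32.8, 87.4], [246.0, -33.1, 79.4], [254.0, -33.4, 71.4], [262.0, -32.4, 63.7], [270.0, -32.7, 55.8], [278.0, -32.9, 47.9], [286.0, -33.2, 40.1], [294.0, -32.2, 32.4], [302.0, -32.4, 24.6], [310.0, -32.6, 16.9]]
gaps cols at row 127 (dark seam?) [210, 186, 209, 684, 720, 719, 698, 695, 718, 721, 720, 699, 706, 699, 706, 709, 702, 583, 702, 724, 723, 722, 723, 724, 725, 727, 726, 728, 727, 723, 721, 731, 674, 679, 723, 719, 723, 718, 723, 726, 732, 726, 725, 734, 730, 724, 739, 693, 441, 246]
can 0 3600
mug 0 2500
bush 169 1600
carton 0 3136
red 0 1600
green 0 1600
turq 0 1600
```

The row is closed: the three tops form one continuous bright patch with caps 46 mm apart, and the can, mug and carton are unchanged. Tin_a stands about 3–4 mm forward of the other two, though. I'll nudge it back to the rail with closed fingers low on its front, then re-press the bookend.

{"name": "servo_tool", "arguments": {
  "rows": [
    [-0.5,1.96,-0.28,30,18,0,1],
    [-0.5,1.96,-0.28,40,25,0,1],
    [-0.5,1.96,-0.28,40,25,0,1],
    [-0.5,1.96,-0.28,40,25,-15,1],
    [-0.5,1.96,-0.28,36.5,19,-40,1],
    [0,0,0,0,0,-40,1],
    [0,0,0,0,0,-40,1],
    [0,0,0,0,0,-25,1],
    [0,0,0,0,0,-13,1],
    [0,0,0,0,0,0,1]
  ],
  "grip_force": 5
}}

```text
clock: 32.22
eef_pos: [612.3, 123.5, 84.3]
eef_rot: [3.141, -0.609, -0.094]
wrist_force: [0.2, -0.4, 0.5]
finger_gap: 0.6
finger_force: 0.0
```

Run:
```python
from h import *
go(r2w((-52,127,0))+[0,0,83],-5,35); print(w2r(manip.read_state()['eef_pos']))
```

```text
t 32.225 pos [612.3 123.5  84.3] need turn [-0.   -0.11  0.36] shift [-1.9  0.2 -1.3] F [ 0.2 -0.4  0.5] gap 0.6 ff 0.0
q [ 0.22  0.37  1.88 -0.52  0.36  2.32]
[-50.05388128 126.97485845  84.30336222]
```

{"name": "servo_tool", "arguments": {
  "rows": [
    [0,0,0,2,-0.2,0,1],
    [0,0,0,2,-0.2,0,1],
    [0,0,0,1,-0.1,0,1],
    [0,0,0,0,0,0,1]
  ]
}}

```text
clock: 32.72
eef_pos: [617.0, 123.1, 86.0]
eef_rot: [-3.139, -0.612, -0.094]
wrist_force: [-0.1, 0.1, -0.3]
finger_gap: 0.5
finger_force: 0.0
```

{"name": "servo_tool", "arguments": {
  "rows": [
    [0,0,0,1,-0.1,0,1],
    [0,0,0,1,-0.1,0,1],
    [0,0,0,0,0,0,1]
  ]
}}

```text
clock: 33.1
eef_pos: [618.8, 122.9, 85.7]
eef_rot: [-3.139, -0.612, -0.094]
wrist_force: [-1.4, -0.7, -0.1]
finger_gap: 0.7
finger_force: 0.1
```

{"name": "servo_tool", "arguments": {
  "rows": [
    [0,0,0,1,-0.1,0,1],
    [0,0,0,0,0,0,1]
  ]
}}

```text
clock: 33.35
eef_pos: [619.7, 122.8, 85.6]
eef_rot: [-3.139, -0.612, -0.094]
wrist_force: [-2.8, -0.5, 1.7]
finger_gap: 0.5
finger_force: 1.8
```

Contact, with light forces. I'll keep going until the rail stops it.

{"name": "servo_tool", "arguments": {
  "rows": [
    [0,0,0,1,-0.1,0,1],
    [0,0,0,0,0,0,1]
  ]
}}

```text
clock: 33.6
eef_pos: [620.8, 122.7, 85.7]
eef_rot: [-3.139, -0.612, -0.094]
wrist_force: [-4.1, 1.6, 1.5]
finger_gap: 0.4
finger_force: 1.8
```

{"name": "servo_tool", "arguments": {
  "rows": [
    [0,0,0,1,-0.1,0,1],
    [0,0,0,0,0,0,1]
  ]
}}

```text
clock: 33.85
eef_pos: [621.8, 122.6, 85.7]
eef_rot: [-3.139, -0.612, -0.094]
wrist_force: [-3.5, 0.5, 1.0]
finger_gap: 0.1
finger_force: 1.5
```

{"name": "servo_tool", "arguments": {
  "rows": [
    [0,0,0,1,-0.1,0,1],
    [0,0,0,0,0,0,1]
  ]
}}

```text
clock: 34.1
eef_pos: [622.9, 122.5, 85.7]
eef_rot: [-3.139, -0.612, -0.094]
wrist_force: [-2.3, 1.0, 1.9]
finger_gap: 0.4
finger_force: 1.4
```

{"name": "servo_tool", "arguments": {
  "rows": [
    [0,0,0,0.7,0,0,1],
    [0,0,0,0,0,0,1]
  ]
}}

```text
clock: 34.35
eef_pos: [623.4, 122.5, 85.7]
eef_rot: [-3.139, -0.612, -0.094]
wrist_force: [-5.3, 0.7, 1.7]
finger_gap: 0.6
finger_force: 2.7
```

{"name": "servo_tool", "arguments": {
  "rows": [
    [0,0,0,0.7,0,0,1],
    [0,0,0,0,0,0,1]
  ]
}}

```text
clock: 34.6
eef_pos: [623.7, 122.5, 85.5]
eef_rot: [-3.14, -0.611, -0.094]
wrist_force: [-10.5, -0.7, 4.6]
finger_gap: 0.6
finger_force: 5.4
```

The rail has stopped it at 10.5 N. I'll back off, rise and measure the row.

{"name": "servo_tool", "arguments": {
  "rows": [
    [0,0,0,-4,0,0,1],
    [0,0,0,-2,0,20,1],
    [0,0,0,0,0,45,1],
    [0,0,0,0,0,50,1],
    [0,0,0,-30,-20,50,1],
    [0,0,0,-45,-35,0,1],
    [0,0,0,-45,-35,0,1],
    [0,0,0,-10,-10,0,1],
    [0,0,0,0,0,0,1]
  ]
}}

```text
clock: 35.72
eef_pos: [488.1, 21.8, 251.5]
eef_rot: [-3.139, -0.614, -0.096]
wrist_force: [0.0, 0.1, -0.3]
finger_gap: 0.6
finger_force: 0.0
```

Run:
```python
from h import *
go((564,8.2,200),-5,0)
c=cam('wrist'); im=manip.camera('wrist')[:,:,::-1].copy(); cv2.imwrite('pics/w10.png',im)
T=proj(c,r2w([(0,127,185),(0,81,185),(0,35,185)])); print(T.round(0).tolist())
k=(im.max(2)<45).astype(np.uint8); k[:int(T[:,1].min())-25]=0; n,l,st,ce=cv2.connectedComponentsWithStats(k)
for t in T:
    for i in range(1,n):
        if st[i,4]>100 and np.hypot(*(ce[i]-t))<25: print('cap',st[i],w2r(onz(c,[(st[i,0]+st[i,2]/2-.5,st[i,1]+st[i,3]-1)],185)).round(1))
g=im.astype(int).sum(2)
P=[]
for y in range(14,150,8):
    u,v=proj(c,r2w([(-33,y,170)]))[0].round().astype(int); r=np.argmin(np.diff(g[v-10:v+14,u]))+v-10; P.append((u,r+.5))
print(w2r(onz(c,P,170))[:,:2].round(1).tolist())
u=proj(c,r2w([(-33,y,170) for y in range(8,156,2)])).round().astype(int); print([int(g[b-6,a]) for a,b in u])
```

```text
t 35.725 pos [488.1  21.8 251.5] need turn [ 3.07 35.04  0.42] shift [ 75.9 -13.6 -51.5] F [ 0.   0.1 -0.3] gap 0.6 ff 0.0
q [-0.   -0.2   2.06 -0.08  0.68  1.71]
[[181.0, 107.0], [236.0, 106.0], [292.0, 105.0]]
cap [166  95  34  34 864] [[-20.9 123.3 185. ]]
cap [220  94  33  34 865] [[-20.8  79.7 185. ]]
cap [276  93  31  34 845] [[-20.3  35.5 185. ]]
[[-33.0, 13.9], [-32.9, 22.2], [-31.9, 29.6], [-32.8, 37.9], [-32.8, 46.1], [-32.7, 53.6], [-32.6, 61.9], [-32.5, 70.2], [-32.4, 77.7], [-33.3, 86.0], [-33.2, 94.3], [-32.1, 102.0], [-33.0, 110.3], [-32.8, 117.9], [-32.7, 126.4], [-32.6, 134.1], [-32.4, 141.8]]
[346, 351, 336, 626, 710, 726, 727, 726, 727, 729, 728, 728, 729, 729, 727, 728, 728, 727, 728, 728, 727, 728, 729, 729, 715, 659, 651, 675, 664, 657, 660, 681, 655, 689, 689, 699, 690, 694, 695, 695, 702, 691, 699, 706, 707, 715, 709, 686, 658, 654, 685, 710, 703, 715, 720, 709, 714, 718, 728, 726, 721, 721, 726, 728, 726, 726, 729, 729, 728, 726, 707, 581, 194, 190]
```

All three fronts now line up at rack x −32.6 ± 0.5 and the row spans y 14 to 150. Next I'll re-press the bookend by its tab.

{"name": "servo_tool", "arguments": {
  "rows": [
    [0.77,8.76,0.1,15,-3.4,0,0.4],
    [0.77,8.76,0.1,20,-3.4,0,0.4],
    [0.77,8.76,0.1,20,-3.4,0,0.4],
    [0.77,8.76,0.1,20.9,-3.4,-20,0.4],
    [0,0,0,0,0,-31.5,0.4],
    [0,0,0,0,0,0,0.4]
  ],
  "grip_force": 15
}}

```text
clock: 36.52
eef_pos: [563.8, 9.5, 196.1]
eef_rot: [-3.142, 0.007, -0.086]
wrist_force: [-0.7, 0.5, -0.7]
finger_gap: 55.1
finger_force: 0.0
```

Run:
```python
from h import *
go((563.8,8.2,99),-5,0)
```

```text
t 36.525 pos [563.8   9.5 196.1] need turn [-0.04 -0.42 -0.07] shift [  0.   -1.3 -97.1] F [-0.7  0.5 -0.7] gap 55.1 ff 0.0
q [-0.05  0.34  1.49  0.    1.32  1.61]
```

{"name": "servo_tool", "arguments": {
  "rows": [
    [0,-0.4,0,0,-1.3,-35,0.4],
    [0,0,0,0,0,-40,0.4],
    [0,0,0,0,0,-22,0.4],
    [0,0,0,0,0,0,1],
    [0,0,0,0,0,0,1],
    [0,0,0,0,0,0,1],
    [0,0,0,0,0,0,1],
    [0,0,0,0,0,0,1]
  ]
}}

```text
clock: 37.52
eef_pos: [564.5, 7.6, 103.2]
eef_rot: [-3.14, -0.006, -0.086]
wrist_force: [-1.6, 0.7, 6.9]
finger_gap: 21.6
finger_force: 15.0
```

{"name": "servo_tool", "arguments": {
  "rows": [
    [0,0,0,0.1,0.8,0,1],
    [0,0,0,0.1,0.8,0,1],
    [0,0,0,0,0,0,1]
  ],
  "grip_force": 30
}}

```text
clock: 37.9
eef_pos: [564.5, 8.1, 103.2]
eef_rot: [3.141, -0.006, -0.087]
wrist_force: [-3.1, -7.4, 8.0]
finger_gap: 21.6
finger_force: 30.0
```

{"name": "servo_tool", "arguments": {
  "rows": [
    [0,0,0,0.1,0.8,0,1],
    [0,0,0,0,0.8,0,1],
    [0,0,0,0,0,0,1]
  ]
}}

```text
clock: 38.28
eef_pos: [564.5, 8.2, 103.2]
eef_rot: [3.139, -0.006, -0.087]
wrist_force: [-5.0, -18.8, 7.9]
finger_gap: 21.8
finger_force: 30.0
```

{"name": "servo_tool", "arguments": {
  "rows": [
    [0,0,0,0,0.8,0,1],
    [0,0,0,0,0,0,1]
  ]
}}

```text
clock: 38.52
eef_pos: [564.6, 8.2, 103.2]
eef_rot: [3.138, -0.006, -0.087]
wrist_force: [-5.1, -24.7, 7.3]
finger_gap: 22.0
finger_force: 30.0
```

{"name": "servo_tool", "arguments": {
  "rows": [
    [0,0,0,0,0,0,0.45],
    [0,0,0,0,0,0,0.45],
    [0,0,0,0,0,0,0.45],
    [0,0,0,0,0,25,0.45],
    [0,0,0,0,0,45,0.45],
    [0,0,0,0,0,50,0.45],
    [0,0,0,-40,-40,10,0.45],
    [0,0,0,-40,-45,0,0.45],
    [0,0,0,-40,-45,0,0.45],
    [0,0,0,-20,-40,0,0.45],
    [0,0,0,0,0,0,0.45]
  ]
}}

```text
clock: 39.9
eef_pos: [423.5, -160.0, 232.5]
eef_rot: [-3.14, -0.006, -0.089]
wrist_force: [0.6, 0.6, -0.5]
finger_gap: 51.6
finger_force: 0.0
```

Run:
```python
from h import *
go((0,0,0),-5,0)
I=manip.camera('top')[:,:,::-1].copy(); cv2.imwrite('pics/top11.png',I); S=manip.camera('scene')[:,:,::-1].copy()
a=cv2.imread('pics/top0.png').astype(int);d=np.abs(a-I).sum(2)
for n,(x,y,r) in {'can':(490,190,30),'mug':(178,213,25),'bush':(326,306,20),'carton':(129,297,28),'red':(279,274,20),'green':(460,312,20),'turq':(268,322,20)}.items():
    print(n,(d[y-r:y+r,x-r:x+r]>90).sum(),end=' ')
k=(I.max(2)<60).astype(np.uint8); k[:280]=0;k[330:]=0;k[:,:300]=0;k[:,355:]=0; k0=(a.max(2)<60).astype(np.uint8);k0[:280]=0;k0[330:]=0;k0[:,:300]=0;k0[:,355:]=0
print('bush centroid',np.argwhere(k).mean(0),np.argwhere(k0).mean(0),k.sum(),k0.sum())
# row in top: front top edge brightness along the row
c=cam('top'); g=I.astype(int).sum(2)
u=proj(c,r2w([(-25,y,170) for y in range(4,160,3)])).round().astype(int); print([int(g[b,a_]) for a_,b in u])
u=proj(c,r2w([(-88,6,124),(-88,6,90)])); print(u)
c=cam('scene'); g=S.astype(int).sum(2)
u=proj(c,r2w([(33,y,120) for y in range(4,160,3)])).round().astype(int); print('rear',[int(g[b,a_]) for a_,b in u])
```

```text
t 39.9 pos [ 423.5 -160.   232.5] need turn [-0.04  0.32  0.13] shift [-423.5  160.  -232.5] F [ 0.6  0.6 -0.5] gap 51.6 ff 0.0
q [-0.44  0.06  1.75  0.    1.34  1.22]
can 0 mug 0 bush 0 carton 0 red 0 green 592 turq 0 bush centroid [296.5  332.25] [295.875 329.875] 4 8
[336, 486, 495, 525, 548, 548, 547, 550, 548, 550, 549, 550, 549, 549, 549, 549, 547, 513, 504, 530, 539, 531, 531, 536, 535, 533, 529, 520, 519, 509, 508, 523, 521, 475, 521, 542, 543, 548, 549, 548, 547, 548, 547, 547, 547, 545, 545, 538, 497, 427, 303, 280]
[[332.41287083 244.42344003]
 [331.94586421 247.46922638]]
rear [202, 242, 256, 249, 259, 316, 317, 318, 316, 317, 322, 314, 312, 318, 318, 321, 322, 326, 320, 299, 322, 317, 316, 315, 316, 315, 313, 312, 314, 316, 315, 325, 326, 324, 326, 321, 324, 315, 317, 316, 316, 311, 313, 311, 317, 319, 321, 325, 321, 324, 249, 221]
```

The bush, can, mug, carton and red and turquoise look-alikes are all unchanged. The green one was unchanged in the earlier check and is now only hidden by the arm. The row is continuous and the robot is clear, so I'm handing in.

```bash
python3 -c "
from cell import manip
print(manip.sign_off())"
```

```text
the job is handed in; nothing more can be done
None
```

The job is handed in: all three tins stand in one row at the rear rail, pressed tight between the end stop and the bookend (about 25 N on the wrist at the last push), with the gripper released and clear and the bystanders unmoved. After the first press I pushed tin_a back about 4 mm to the rail and then pressed the bookend again.

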